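# Find the heavy check canister by feel and load the scale

### The job

Three of the four look-alike white canisters on the bench mat hold only light plastic blanks and one holds the heavy check weight: find that one by its weight and set it down gently, upright, well on the scale's pan. Leave the other three standing upright on the mat where they stood, and leave the flat dish between them where it is.

Things in the scene. Friction and masses are not known exactly. Their poses are not given: they have to be found in the camera images.
- can0_center (a point): centre (half-way up) of one of four closed white plastic canisters with grey lids, identical to look at: upright cylinder, 52 mm across over body and lid, 80 mm high, standing on the mat, centres at least 110 mm apart; z up. Exactly one (any of the four) weighs 0.48 to 0.62 kg, the other three 0.13 to 0.20 kg; a solid insert inside has about 3 mm of play
- can1_center (a point): centre (half-way up) of one of four closed white plastic canisters with grey lids, identical to look at: upright cylinder, 52 mm across over body and lid, 80 mm high, standing on the mat, centres at least 110 mm apart; z up. Exactly one (any of the four) weighs 0.48 to 0.62 kg, the other three 0.13 to 0.20 kg; a solid insert inside has about 3 mm of play
- can2_center (a point): centre (half-way up) of one of four closed white plastic canisters with grey lids, identical to look at: upright cylinder, 52 mm across over body and lid, 80 mm high, standing on the mat, centres at least 110 mm apart; z up. Exactly one (any of the four) weighs 0.48 to 0.62 kg, the other three 0.13 to 0.20 kg; a solid insert inside has about 3 mm of play
- can3_center (a point): centre (half-way up) of one of four closed white plastic canisters with grey lids, identical to look at: upright cylinder, 52 mm across over body and lid, 80 mm high, standing on the mat, centres at least 110 mm apart; z up. Exactly one (any of the four) weighs 0.48 to 0.62 kg, the other three 0.13 to 0.20 kg; a solid insert inside has about 3 mm of play
- mat: thin grey square bench mat, 240 x 240 x 3 mm, fixed; origin under its centre; its x and y axes lie along its edges, and the canisters stand in two rows of two along them (about 68 mm from the centre along each axis). It may be left or right of the middle, with the scale on the other side
- pan_top (a point): centre of the upper face of the scale's round steel pan, 130 mm across, 6 mm thick, about 72 mm above the bench when empty; z up. The scale's grey housing below is 180 x 180 mm and 45 mm high, fixed
- pan (a joint): how far the pan has sunk on its spring, m: 0 empty, grows downward, 0.016 at its stop; about 2.2 mm per N, so 3 to 4.5 mm under a light canister and 10 to 14 mm under the heavy one
- dish: flat clear round dish, 63 mm across, 13 mm high, near the middle of the mat between the canisters; origin under its centre; loose, not to be moved
There are look-alikes about, which are no part of the job. Leave any brown or purple look-alike of the part that bears can1_center alone.

How it is judged (in metres and radians):
At the end, for the whole second after the job is handed in: The heavy canister stands upright (within 0.12 rad) on the pan, its centre within 45 mm of the pan's centre, the pan sunk more than 7.5 mm and still; the other three stand upright (within 0.12 rad) within 50 mm of where they started (((horizontal distance between can0_center and pan_top below 0.045 m and z of can0_center in the frame of pan_top between 0.033 and 0.047 m and angle between each of can0_center, can1_center, can2_center, can3_center's own z axis and vertical below 0.12 rad and distance of each of can1_center, can2_center, can3_center from where it was at the start of the episode below 0.05 m) or (horizontal distance between can1_center and pan_top below 0.045 m and z of can1_center in the frame of pan_top between 0.033 and 0.047 m and angle between each of can0_center, can1_center, can2_center, can3_center's own z axis and vertical below 0.12 rad and distance of each of can0_center, can2_center, can3_center from where it was at the start of the episode below 0.05 m) or (horizontal distance between can2_center and pan_top below 0.045 m and z of can2_center in the frame of pan_top between 0.033 and 0.047 m and angle between each of can0_center, can1_center, can2_center, can3_center's own z axis and vertical below 0.12 rad and distance of each of can0_center, can1_center, can3_center from where it was at the start of the episode below 0.05 m) or (horizontal distance between can3_center and pan_top below 0.045 m and z of can3_center in the frame of pan_top between 0.033 and 0.047 m and angle between each of can0_center, can1_center, can2_center, can3_center's own z axis and vertical below 0.12 rad and distance of each of can0_center, can1_center, can2_center from where it was at the start of the episode below 0.05 m)) and value of joint pan above 0.0075 m and velocity of joint pan between -0.01 and 0.01 m/s); the robot touches nothing.
It fails at once if the pan is knocked down faster than 0.33 m/s (a canister dropped on it from some 20 to 30 mm or more, not set down) (velocity of joint pan above 0.33 m/s).
It fails at once if the pan is struck or pressed with more than 40 N (contact force between pan and anything else above 40 N).
It fails at once if the dish is moved by more than 50 mm (distance of dish from where it was at the start of the episode above 0.05 m).
It also fails if it takes over 67 s, if anything falls off the work surface, if the arm or the gripper's body presses on something with over 40 N, if the wrist force passes 120 N, or if a joint passes its speed limit or range.

### The arm

A 6-joint arm with a two-finger parallel gripper is mounted at the origin on the work surface. World frame = base frame: x ahead of the robot, y to its left, z up, the work surface at z = 0. Lengths are in m, angles in degrees, forces in N, time in s.
With the tool pointing down it reaches from about 0.325 to 0.925 m from the base axis. Payload 3.1 kg.
Tool frame: the origin (TCP) lies midway between the tips of the shut fingers; the grasp point (between the pads) lies 19 mm behind it; x points along the fingers, y is the direction in which the jaws open and shut, and the axes are right-handed (so a half turn about x gives the same grasp; the last joint's range is limited). The gripper opens to 85 mm and grips with 20 to 120 N. Pads are 22 mm wide; open, the fingers measure 114 mm over their backs; the gripper's body (76 mm by 85 mm) begins 54 mm behind the grasp point. The pads swing forward as they close: fully open they stand 13 mm farther back than shut.
Start: joints at [64.332, 12.427, 92.441, -0, 75.132, -6.429], TCP at [0.206, 0.59, 0.231] pointing down, gripper open.
Joint ranges: [-157.48, 157.48], [-44.54, 120.13], [17.64, 146.25], [-64.5, 244.5], [7.68, 150.69], [-147.95, 147.95]. Speed limits (degrees/s): [159.86, 159.86, 180, 180, 180, 180].

### API

Orientations are given as a 3x3 rotation matrix whose columns are the frame's x, y, z axes.
In Python, from rig import manip gives the robot as it stands. The module is installed in compiled form; this text tells all that it offers.
- The arm moves only by the tool move_arm, never from a script. Its argument "rows" is a list of rows, each a list of 5 numbers: the closure in counts, from 0 (fully open) to 255 (shut), then the shift along the tool's x, y, z in m, then the turn about the tool's x in rad. A call has 1 to 20 rows; each row shifts and turns the pose as measured when the row begins, along the tool's axes as they then stand; what a row does not reach is not made up. A row lasts 1/12 s, in which the tool goes at most 41.7 mm and 7.16 degrees, less where a joint would pass 70% of its speed; a pose out of reach is approached as far as the arm can. A call is refused whole if a number of a shift passes 0.0417 or a number of a turn 0.125, either way. A call with a gripper value outside its range is refused whole. The fingers move at their own pace and stop on an object; "grip_force" is the grip in N (left out, the last holds). Time passes only in rows, so rows that do not move let the fingers close. It gives the time, the measured TCP pose, the force and the opening at its end, in the units of the state.
- manip.read_state(): the state, without advancing time (a new reading comes with each control period).
- manip.get_image(name): name is "scene" or "top" or "wrist"; returns the picture (420x560x3 uint8, blue, green, red); there is no depth.
- manip.camera_params(name): a dict with "fovy" (degrees; the focal length in pixels is half the picture's height over the tangent of half this angle, whatever the lens; pixels are square), "cx", "cy" (the principal point, pixels), "camera_from_world" (4x4, takes a point from world to camera coordinates). Camera axes: x right, y down, z forward; pixel columns grow to the right and rows downward; lengths in m; the calibration is good to about 2 mm. A picture is of the moment at which its call begins: read the wrist's pose just before it. camera_params takes no time and is no camera call; for the wrist camera it gives the pose at the moment of the call.
- manip.sign_off(): hands the job in, once; it reports no verdict.
The state is a dict: "time_s": time; "joint_positions": joint angles; "qd": joint speeds; "tau": joint torques, N m; "ee_pos": TCP position; "tool_rot": TCP orientation; "ft_force": force on the tool from outside, world axes, zero at the start; "ft_torque": the same for the moment, N m; "grip_width": opening from 0.0 (shut) to 1.0 (fully open).
Only numpy, scipy, OpenCV 4.12 (cv2) and the standard library are available. Lean on these libraries where they do the work, as an engineer would, in place of code of your own. Each camera call takes 0.05 s, during which the arm holds its last target.

## Working session

There is one attempt and no reset: what is moved stays moved. The work goes in short steps, Python scripts to look and compute and a tool call to move; the robot and the scene stay as the last step left them, time stands still between calls to the robot, and variables do not carry over. Pictures are saved under pics/ and viewed, and the job is handed in when it is done.

Besides the shell and the picture viewer there is one more tool, called after "Request:" as a command line: name --pt "numbers of a row" for each row, then --argument value for the rest. move_arm: Moves the arm, as the interface text tells. Its arguments: {"type":"object","properties":{"rows":{"type":"array","items":{"type":"array","items":{"type":"number"}}},"grip_force":{"type":"number"}},"required":["rows"]}

```bash
mkdir -p pics
python3 - <<'E'
from rig import manip
import cv2
s=manip.read_state();print(s)
for n in ("scene","top","wrist"):
    im=manip.get_image(n);cv2.imwrite(f"pics/{n}0.png",im)
    print(n,manip.camera_params(n))
E
```

```text
{'time_s': 0.0, 'joint_positions': array([ 6.43314106e+01,  1.24760531e+01,  9.25293139e+01,  3.68766615e-04,
        7.51325282e+01, -6.42954884e+00]), 'qd': array([-0.03081981, -0.03686082,  0.01521286,  0.0349023 ,  0.04866794,
       -0.09374569]), 'tau': array([ 1.65369752e-04, -3.96830499e+01, -3.03864133e+01, -5.61773766e-05,
        9.60534235e-03,  7.87824632e-06]), 'ee_pos': array([0.20557244, 0.58935354, 0.22996829]), 'tool_rot': array([[-1.04811547e-03,  3.29510369e-01,  9.44151375e-01],
       [-2.16652087e-03,  9.44148929e-01, -3.29511920e-01],
       [-9.99997104e-01, -2.39089020e-03, -2.75686008e-04]]), 'ft_force': array([ 0.84136017,  0.1878926 , -1.31655147]), 'ft_torque': array([ 0.00336492, -0.01923368, -0.06404333]), 'grip_width': 0.9978419185547021}
scene {'fovy': 57.70363147577595, 'cx': 279.3950873802702, 'cy': 213.11541739480262, 'camera_from_world': array([[ 0.47149009,  0.88172185, -0.01623795, -0.20598823],
       [ 0.70059669, -0.38569154, -0.6003385 , -0.28641067],
       [-0.53559441,  0.2716774 , -0.79958115,  1.12056747],
       [ 0.        ,  0.        ,  0.        ,  1.        ]])}
top {'fovy': 53.259230999598216, 'cx': 281.4739540261984, 'cy': 207.50554753654242, 'camera_from_world': array([[-1.59862978e-03, -9.99979446e-01,  6.20904253e-03,
        -7.11572008e-03],
       [-9.92776465e-01,  8.42164756e-04, -1.19975756e-01,
         4.93242227e-01],
       [ 1.19968061e-01, -6.35598811e-03, -9.92757405e-01,
         1.05541236e+00],
       [ 0.00000000e+00,  0.00000000e+00,  0.00000000e+00,
         1.00000000e+00]])}
wrist {'fovy': 67.59950550933343, 'cx': 272.35698190906925, 'cy': 208.01011434494401, 'camera_from_world': array([[ 0.3297637 ,  0.94406028, -0.0024689 , -0.623916  ],
       [ 0.89929943, -0.31333068,  0.3050974 , -0.03961532],
       [ 0.28725676, -0.10283033, -0.95231795,  0.38106225],
       [ 0.        ,  0.        ,  0.        ,  1.        ]])}
```

View pics/scene0.png

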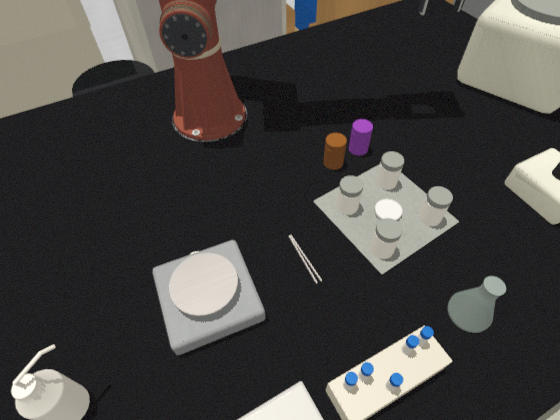

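View pics/top0.png

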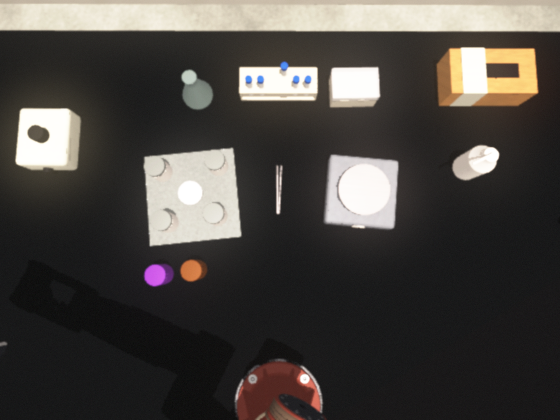

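View pics/wrist0.png

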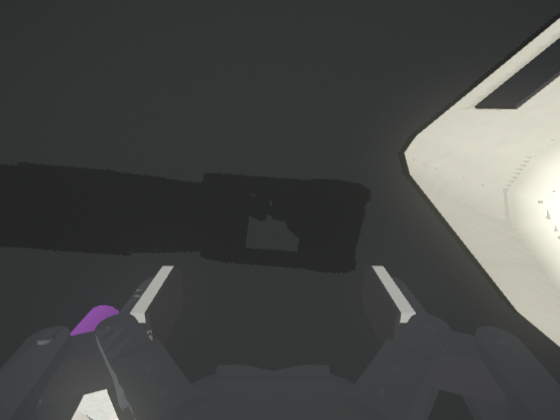

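The scene view shows four grey-lidded canisters on the mat at about (350,195), (391,168), (388,238) and (438,205), with the dish at (388,211), the scale at (205,287), and the brown and purple decoys at (335,150) and (361,137). In the top view the lids are near (157,166), (215,159), (214,212) and (163,219), and the pan is at (364,189).

```bash
cat > h.py <<'E'
from rig import manip
import numpy as np, cv2
def ray(n,uv,z,H=420,P=None):
    p=P or manip.camera_params(n); f=H/2/np.tan(np.radians(p['fovy']/2))
    T=p['camera_from_world'];R=T[:3,:3];c=-R.T@T[:3,3]
    d=R.T@np.array([(uv[0]-p['cx'])/f,(uv[1]-p['cy'])/f,1.])
    return c+d*(z-c[2])/d[2]
def proj(n,X,H=420):
    p=manip.camera_params(n); f=H/2/np.tan(np.radians(p['fovy']/2))
    q=p['camera_from_world']@np.append(X,1)
    return np.array([p['cx']+f*q[0]/q[2],p['cy']+f*q[1]/q[2]])
E
python3 - <<'E'
import cv2
im=cv2.imread('pics/top0.png')
c=cv2.resize(im[140:255,130:250],None,fx=5,fy=5,interpolation=cv2.INTER_CUBIC);cv2.imwrite('pics/c1.png',c)
im=cv2.imread('pics/scene0.png')
c=cv2.resize(im[140:275,305:465],None,fx=4,fy=4,interpolation=cv2.INTER_CUBIC);cv2.imwrite('pics/c2.png',c)
E
```

```text
(no output)
```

View pics/c1.png

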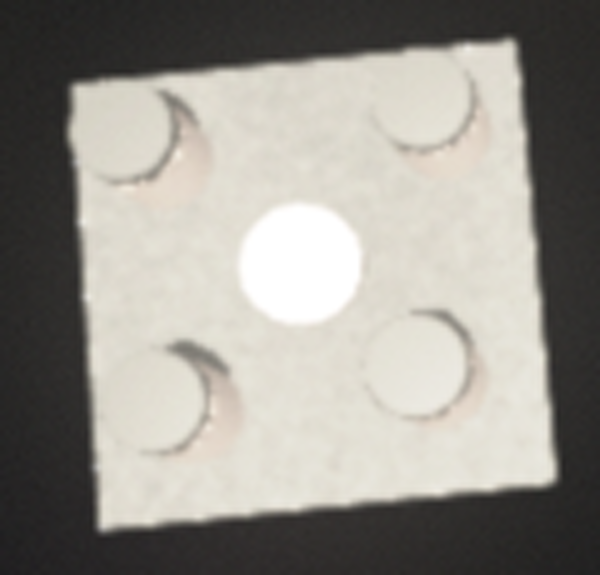

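View pics/c2.png

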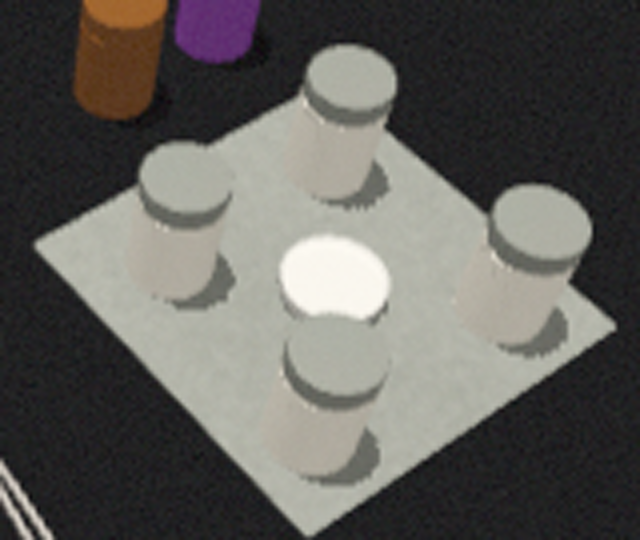

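Run:
```python
from h import *
g=lambda x,s,o:o+(x+.5)/s-.5
T={'A':(124,131),'B':(423,98),'C':(416,365),'D':(158,401)}
S={'D':(350,83),'C':(185,178),'B':(336,360),'A':(540,225)}
for k in T:
    a=ray('top',(g(T[k][0],5,130),g(T[k][1],5,140)),.083)
    b=ray('scene',(g(S[k][0],4,305),g(S[k][1],4,140)),.083)
    print(k,a.round(4),b.round(4))
for c in [(70,85),(517,40),(557,483),(100,530)]:
    print('mat',ray('top',(g(c[0],5,130),g(c[1],5,140)),.003).round(4))
print('dish',ray('top',(g(300,5,130),g(264,5,140)),.016).round(4))
# pan
for n,box in (('top',(335,160,395,220)),('scene',(160,245,250,330))):
    im=cv2.imread(f'pics/{n}0.png');x0,y0,x1,y1=box
    c=cv2.cvtColor(im[y0:y1,x0:x1],cv2.COLOR_BGR2HSV)
    cv2.imwrite(f'pics/pan_{n}.png',cv2.resize(im[y0:y1,x0:x1],None,fx=6,fy=6,interpolation=2))
    v=c[...,2]; m=(v>200).astype('uint8')
    cs,_=cv2.findContours(m,cv2.RETR_EXTERNAL,cv2.CHAIN_APPROX_NONE)
    k=max(cs,key=cv2.contourArea);e=cv2.fitEllipse(k);print(n,e,ray(n,(e[0][0]+x0,e[0][1]+y0),.072))
```

```text
A [0.5916 0.3086 0.083 ] [0.5959 0.3066 0.083 ]
B [0.6083 0.1603 0.083 ] [0.6137 0.1566 0.083 ]
C [0.4743 0.1614 0.083 ] [0.4763 0.1596 0.083 ]
D [0.4567 0.2873 0.083 ] [0.462  0.2846 0.083 ]
mat [0.6347 0.3627 0.003 ]
mat [0.6595 0.1227 0.003 ]
mat [0.4205 0.0988 0.003 ]
mat [0.3962 0.3379 0.003 ]
dish [0.5351 0.2339 0.016 ]
top ((29.12811851501465, 29.6256160736084), (69.02885437011719, 69.43780517578125), 128.9326171875) [ 0.53306764 -0.21459489  0.072     ]
scene ((42.78959274291992, 38.53563690185547), (58.70545959472656, 69.3790512084961), 63.906707763671875) [ 0.5397771  -0.21667226  0.072     ]
```

View pics/pan_top.png

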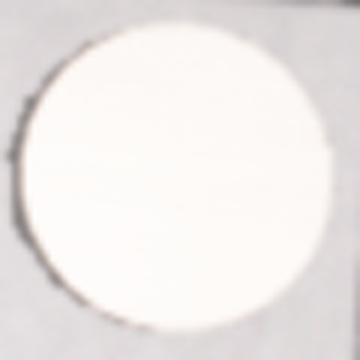

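View pics/pan_scene.png

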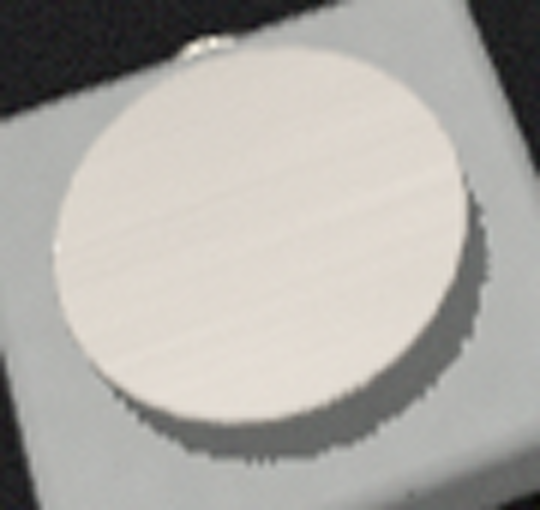

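Request:
move_arm --pt "0 0.006 -0.02 0.034 0" --pt "0 0.006 -0.02 0.034 0" --pt "0 0.006 -0.02 0.034 0" --pt "0 0.006 -0.02 0.034 0" --pt "0 0.006 -0.02 0.034 0" --pt "0 0.006 -0.02 0.034 0" --pt "0 0.006 -0.02 0.034 0" --pt "0 0.006 -0.02 0.034 0" --pt "0 0.006 -0.02 0.034 0" --pt "0 0.006 -0.02 0.034 0" --pt "0 0 0 0 0" --pt "0 0 0 0 0" --grip_force 30

```text
time_s: 1.15
ee_pos: [0.4687, 0.2771, 0.1635]
tool_rot: [[-0.003, 0.323, 0.946], [0.0, 0.946, -0.324], [-1.0, -0.001, -0.003]]
ft_force: [0.5, 0.4, 0.2]
grip_width: 0.997
```

```bash
cat > st.py <<'E'
import sys
from h import *
C={'A':(.594,.3075),'B':(.611,.1585),'C':(.4755,.1605),'D':(.4595,.286),'P':(.537,-.2155)}
s=manip.read_state();R=s['tool_rot'];p=s['ee_pos']
print('t',s['time_s'],'p',p.round(4),'F',s['ft_force'].round(2),'w',round(s['grip_width'],3));print(R.round(3))
for k in sys.argv[1:]:
    print(k,'tool shift y,z:',(R.T@(np.append(C[k],p[2])-p)).round(4))
E
python3 st.py D A C; python3 -c "
from h import *
cv2.imwrite('pics/w1.png',manip.get_image('wrist'))
print(proj('wrist',(.4595,.286,.083)))"
```

```text
t 1.15 p [0.4687 0.2771 0.1635] F [0.5  0.4  0.19] w 0.997
[[-0.003  0.323  0.946]
 [ 0.     0.946 -0.324]
 [-1.    -0.001 -0.003]]
D tool shift y,z: [ 0.      0.0054 -0.0116]
A tool shift y,z: [-0.0004  0.0693  0.1087]
C tool shift y,z: [-0.     -0.1081  0.0441]
[279.7822349  201.99617124]
```

View pics/w1.png

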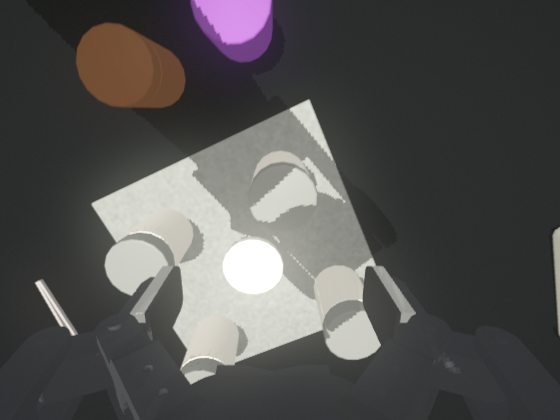

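The wrist view shows lid D around (283,192), C at (137,267) and A at (352,331, partly hidden). The dish is at (253,267).

```bash
python3 -c "
from h import *
im=cv2.imread('pics/w1.png');cv2.imwrite('pics/w1c.png',cv2.resize(im[140:300,90:330],None,fx=3.2,fy=3.2,interpolation=2))
for uv in [(283,192),(137,267)]: print(ray('wrist',uv,.083))
print(ray('wrist',(253,267),.016))"
```

```text
[0.45297623 0.29066892 0.083     ]
[0.47414746 0.16117594 0.083     ]
[0.53645798 0.23259885 0.016     ]
```

View pics/w1c.png

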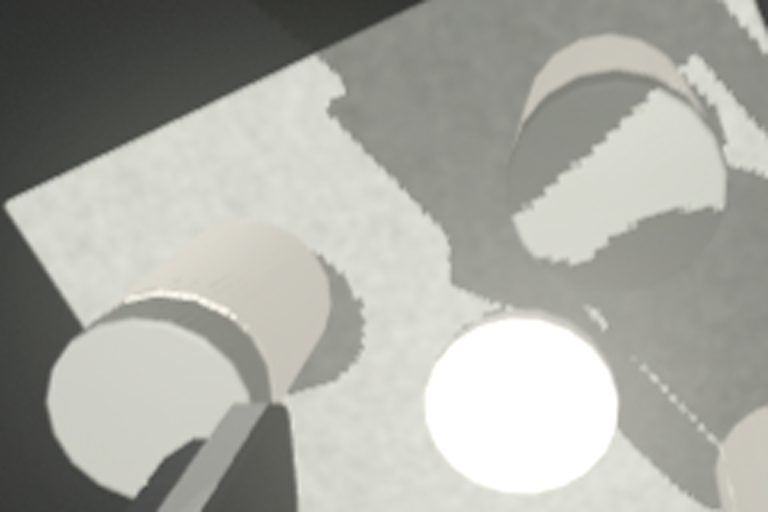

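Request:
move_arm --pt "0 0.01 0.0064 -0.0135 0" --pt "0 0.03 0 0 0" --pt "0 0.03 0 0 0" --pt "0 0.03 0 0 0" --pt "0 0.026 0 0 0" --pt "0 0.004 0 0 0" --pt "0 0 0 0 0" --grip_force 40

```text
time_s: 1.78
ee_pos: [0.4559, 0.2977, 0.0339]
tool_rot: [[0.005, 0.313, 0.95], [0.005, 0.95, -0.313], [-1.0, 0.007, 0.003]]
ft_force: [-0.2, 0.9, 0.6]
grip_width: 0.994
```

```bash
python3 st.py D
```

```text
t 1.7833 p [0.4559 0.2977 0.0339] F [-0.23  0.92  0.64] w 0.994
[[ 0.005  0.313  0.95 ]
 [ 0.005  0.95  -0.313]
 [-1.     0.007  0.003]]
D tool shift y,z: [-0.     -0.01    0.0071]
```

Request:
move_arm --pt "0 0.002 -0.008 0.005 0" --pt "0 0 0 0 0" --pt "0 0 0 0 0"

```text
time_s: 2.03
ee_pos: [0.4585, 0.2904, 0.0346]
tool_rot: [[0.008, 0.309, 0.951], [0.007, 0.951, -0.309], [-1.0, 0.009, 0.005]]
ft_force: [-0.0, 0.3, 0.0]
grip_width: 1.001
```

```bash
python3 st.py D
```

```text
t 2.0333 p [0.4585 0.2904 0.0346] F [-0.02  0.3   0.02] w 1.001
[[ 0.008  0.309  0.951]
 [ 0.007  0.951 -0.309]
 [-1.     0.009  0.005]]
D tool shift y,z: [-0.     -0.0039  0.0023]
```

Request:
move_arm --pt "255 0 -0.002 0 0" --pt "255 0 0 0 0" --pt "255 0 0 0 0" --pt "255 0 0 0 0" --pt "255 0 0 0 0" --pt "255 0 0 0 0" --pt "255 0 0 0 0" --pt "255 0 0 0 0" --pt "255 0 0 0 0" --pt "255 0 0 0 0"

```text
time_s: 2.87
ee_pos: [0.4611, 0.289, 0.0393]
tool_rot: [[0.015, 0.31, 0.951], [0.01, 0.951, -0.31], [-1.0, 0.014, 0.011]]
ft_force: [0.4, -0.7, 0.5]
grip_width: 0.598
```

```bash
python3 st.py D
```

```text
t 2.8667 p [0.4611 0.289  0.0393] F [ 0.36 -0.71  0.49] w 0.598
[[ 0.015  0.31   0.951]
 [ 0.01   0.951 -0.31 ]
 [-1.     0.014  0.011]]
D tool shift y,z: [-0.0001 -0.0033 -0.0006]
```

Request:
move_arm --pt "255 -0.015 0 0 0" --pt "255 -0.01 0 0 0" --pt "255 0 0 0 0" --pt "255 0 0 0 0"

```text
time_s: 3.2
ee_pos: [0.4596, 0.2883, 0.0639]
tool_rot: [[0.012, 0.31, 0.951], [0.009, 0.951, -0.31], [-1.0, 0.012, 0.009]]
ft_force: [0.1, -0.6, -1.7]
grip_width: 0.603
```

```bash
python3 st.py D; python3 -c "
from h import *
for i in range(4):
    s=manip.read_state();print(s['time_s'],s['ft_force'],s['ft_torque'],s['tau'].round(2)); cv2.imwrite('pics/s%d.png'%(i+1),manip.get_image('scene'))
im=cv2.imread('pics/s1.png');cv2.imwrite('pics/s1c.png',cv2.resize(im[100:285,300:490],None,fx=3,fy=3))
"
```

```text
t 3.2 p [0.4596 0.2883 0.0639] F [ 0.12 -0.61 -1.67] w 0.603
[[ 0.012  0.31   0.951]
 [ 0.009  0.951 -0.31 ]
 [-1.     0.012  0.009]]
D tool shift y,z: [-0.     -0.0022  0.0006]
3.2 [ 0.12280824 -0.60990975 -1.66888298] [-0.00265592 -0.02223792 -0.00876608] [-1.000e-02 -3.645e+01 -2.594e+01  1.000e-02 -8.000e-02  0.000e+00]
3.25 [-0.32638314 -0.23770693 -1.74318563] [-0.0682927   0.00759053 -0.03166224] [ 2.000e-02 -3.554e+01 -2.487e+01  1.000e-02  2.000e-02  0.000e+00]
3.3 [ 1.40548638e-03  4.20752894e-01 -2.15956687e+00] [-0.02597301 -0.00400545  0.01827039] [ 2.000e-02 -3.617e+01 -2.548e+01  1.000e-02 -4.000e-02  0.000e+00]
3.35 [ 0.12208111 -0.06692049 -1.47486566] [-0.01614074  0.04215228 -0.03954204] [ 0.000e+00 -3.627e+01 -2.565e+01  1.000e-02 -7.000e-02  0.000e+00]
```

View pics/s1c.png

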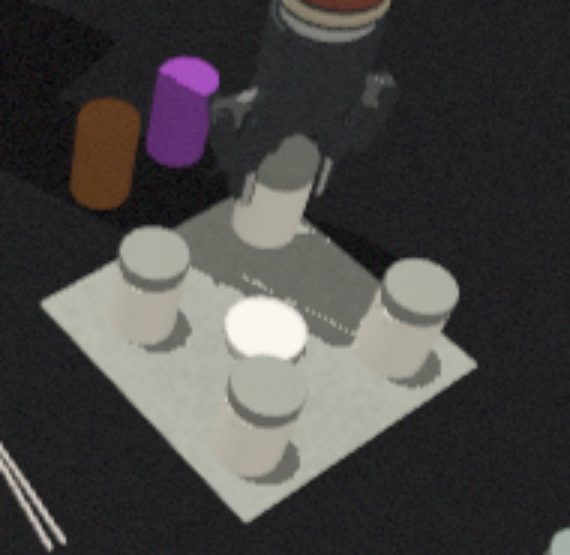

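D reads about 1.7 N, so it is light. It goes back down.

Request:
move_arm --pt "255 0.012 0 0 0" --pt "255 0.01 0 0 0" --pt "255 0.004 0 0 0" --pt "255 0 0 0 0"

```text
time_s: 3.73
ee_pos: [0.4614, 0.2893, 0.0393]
tool_rot: [[0.012, 0.31, 0.951], [0.008, 0.951, -0.31], [-1.0, 0.012, 0.009]]
ft_force: [1.1, 0.2, -2.2]
grip_width: 0.604
```

```bash
python3 st.py D
```

```text
t 3.7333 p [0.4614 0.2893 0.0393] F [ 1.08  0.2  -2.21] w 0.604
[[ 0.012  0.31   0.951]
 [ 0.008  0.951 -0.31 ]
 [-1.     0.012  0.009]]
D tool shift y,z: [-0.     -0.0037 -0.0008]
```

Still carried; down a bit more.

Request:
move_arm --pt "255 0.004 0 0 0" --pt "255 0.002 0 0 0" --pt "255 0.001 0 0 0"

```text
time_s: 3.98
ee_pos: [0.4617, 0.2894, 0.0393]
tool_rot: [[0.005, 0.309, 0.951], [0.004, 0.951, -0.309], [-1.0, 0.006, 0.003]]
ft_force: [-2.8, -2.4, 4.4]
grip_width: 0.601
```

```bash
python3 st.py D
```

```text
t 3.9833 p [0.4617 0.2894 0.0393] F [-2.81 -2.42  4.37] w 0.601
[[ 0.005  0.309  0.951]
 [ 0.004  0.951 -0.309]
 [-1.     0.006  0.003]]
D tool shift y,z: [-0.     -0.0039 -0.001 ]
```

Request:
move_arm --pt "0 0 0 0 0" --pt "0 0 0 0 0" --pt "0 0 0 0 0" --pt "0 0 0 0 0" --pt "0 -0.015 0 0 0" --pt "0 -0.035 0 0 0" --pt "0 -0.035 0 0 0" --pt "0 -0.02 0 0 0" --pt "0 0 0 0 0" --pt "0 0 0 0 0"

```text
time_s: 4.82
ee_pos: [0.4572, 0.287, 0.139]
tool_rot: [[-0.007, 0.309, 0.951], [-0.001, 0.951, -0.309], [-1.0, -0.003, -0.007]]
ft_force: [0.1, -0.5, -0.7]
grip_width: 0.994
```

```bash
python3 st.py A C
```

```text
t 4.8167 p [0.4572 0.287  0.139 ] F [ 0.15 -0.53 -0.69] w 0.994
[[-0.007  0.309  0.951]
 [-0.001  0.951 -0.309]
 [-1.    -0.003 -0.007]]
A tool shift y,z: [-0.001   0.0618  0.1237]
C tool shift y,z: [-0.     -0.1146  0.0565]
```

Request:
move_arm --pt "0 0 -0.028 0.0135 0" --pt "0 0 -0.028 0.0135 0" --pt "0 0 -0.028 0.0135 0" --pt "0 0 -0.022 0.0115 0" --pt "0 0 0 0 0" --pt "0 0 0 0 0"

```text
time_s: 5.32
ee_pos: [0.4699, 0.1663, 0.1294]
tool_rot: [[-0.018, 0.306, 0.952], [-0.002, 0.952, -0.306], [-1.0, -0.008, -0.016]]
ft_force: [-0.5, 0.1, 0.4]
grip_width: 1.001
```

```bash
python3 st.py C; python3 -c "
from h import *
im=manip.get_image('wrist');cv2.imwrite('pics/w2.png',im)
print(proj('wrist',(.475,.161,.083)))"
```

```text
t 5.3167 p [0.4699 0.1663 0.1294] F [-0.49  0.12  0.44] w 1.001
[[-0.018  0.306  0.952]
 [-0.002  0.952 -0.306]
 [-1.    -0.008 -0.016]]
C tool shift y,z: [-0.0001 -0.0038  0.0071]
[267.60177334 244.61342853]
```

View pics/w2.png

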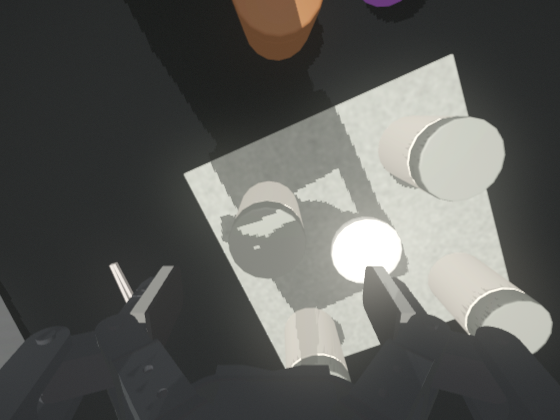

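Request:
move_arm --pt "0 0 -0.004 0.006 0" --pt "0 0 0 0 0" --pt "0 0.025 0 0 0" --pt "0 0.035 0 0 0" --pt "0 0.025 0 0 0" --pt "0 0.01 0 0 0" --pt "0 0 0 0 0"

```text
time_s: 5.95
ee_pos: [0.475, 0.1661, 0.0312]
tool_rot: [[-0.014, 0.298, 0.954], [-0.0, 0.954, -0.298], [-1.0, -0.004, -0.013]]
ft_force: [-0.1, -0.7, -0.6]
grip_width: 1.005
```

```bash
python3 st.py C
```

```text
t 5.95 p [0.475  0.1661 0.0312] F [-0.08 -0.7  -0.55] w 1.005
[[-0.014  0.298  0.954]
 [-0.     0.954 -0.298]
 [-1.    -0.004 -0.013]]
C tool shift y,z: [-0.     -0.0052  0.0021]
```

Close, with a y correction, then lift.

Request:
move_arm --pt "255 0.001 -0.005 0.002 0" --pt "255 0 0 0 0" --pt "255 0 0 0 0" --pt "255 0 0 0 0" --pt "255 0 0 0 0" --pt "255 0 0 0 0" --pt "255 0 0 0 0" --pt "255 0 0 0 0"

```text
time_s: 6.62
ee_pos: [0.4753, 0.161, 0.0322]
tool_rot: [[-0.013, 0.296, 0.955], [-0.001, 0.955, -0.296], [-1.0, -0.004, -0.012]]
ft_force: [-0.2, -0.0, -5.5]
grip_width: 0.6
```

```bash
python3 st.py C
```

```text
t 6.6167 p [0.4753 0.161  0.0322] F [-0.18 -0.03 -5.52] w 0.6
[[-0.013  0.296  0.955]
 [-0.001  0.955 -0.296]
 [-1.    -0.004 -0.012]]
C tool shift y,z: [-0.     -0.0004  0.0004]
```

Request:
move_arm --pt "255 -0.015 0 0 0" --pt "255 -0.01 0 0 0" --pt "255 0 0 0 0" --pt "255 0 0 0 0"

```text
time_s: 6.95
ee_pos: [0.4734, 0.1607, 0.0564]
tool_rot: [[-0.017, 0.296, 0.955], [-0.001, 0.955, -0.296], [-1.0, -0.006, -0.016]]
ft_force: [-0.2, 0.0, -6.1]
grip_width: 0.598
```

```bash
python3 st.py C P; python3 -c "
from h import *
for i in range(3):
    s=manip.read_state();print(s['time_s'],s['ft_force'].round(2)); im=manip.get_image('scene')
cv2.imwrite('pics/s5.png',im)
cv2.imwrite('pics/s5c.png',cv2.resize(im[100:285,300:490],None,fx=3,fy=3))
"
```

```text
t 6.95 p [0.4734 0.1607 0.0564] F [-0.22  0.   -6.05] w 0.598
[[-0.017  0.296  0.955]
 [-0.001  0.955 -0.296]
 [-1.    -0.006 -0.016]]
C tool shift y,z: [-0.      0.0004  0.0021]
P tool shift y,z: [-0.0007 -0.3405  0.1722]
6.95 [-0.22  0.   -6.05]
7.0 [-0.05  0.33 -5.92]
7.05 [ 0.39 -0.08 -6.56]
```

View pics/s5c.png

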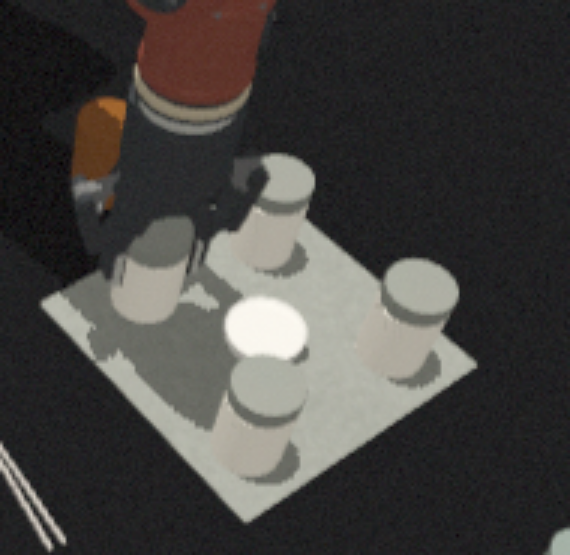

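C carries about 6 N, so it is the heavy one. D is standing where it was. I'll lift C and carry it over the scale.

Request:
move_arm --pt "255 -0.02 0 0 0" --pt "255 -0.035 0 0 0" --pt "255 -0.03 0 0 0" --pt "255 -0.005 -0.012 0.006 0" --pt "255 0 -0.024 0.012 0" --pt "255 0 -0.028 0.014 0" --pt "255 0 -0.028 0.014 0" --pt "255 0 -0.028 0.014 0" --pt "255 0 -0.028 0.014 0" --pt "255 0 -0.028 0.014 0" --pt "255 0 -0.028 0.014 0" --pt "255 0 -0.028 0.014 0" --pt "255 0 -0.028 0.014 0" --pt "255 0 -0.024 0.012 0" --pt "255 0 -0.012 0.006 0" --pt "255 0 0 0 0" --pt "255 0 0 0 0" --grip_force 60

```text
time_s: 8.52
ee_pos: [0.5234, -0.1795, 0.136]
tool_rot: [[-0.035, 0.293, 0.955], [0.001, 0.956, -0.293], [-0.999, -0.009, -0.033]]
ft_force: [-0.3, 0.4, -6.4]
grip_width: 0.602
```

```bash
python3 st.py P
```

```text
t 8.5167 p [ 0.5234 -0.1795  0.136 ] F [-0.33  0.36 -6.42] w 0.602
[[-0.035  0.293  0.955]
 [ 0.001  0.956 -0.293]
 [-0.999 -0.009 -0.033]]
P tool shift y,z: [-0.0005 -0.0304  0.0236]
```

Request:
move_arm --pt "255 0 -0.016 0.012 0" --pt "255 0 -0.012 0.01 0" --pt "255 0 0 0 0" --pt "255 0 0 0 0"

```text
time_s: 8.85
ee_pos: [0.5348, -0.2085, 0.1327]
tool_rot: [[-0.04, 0.291, 0.956], [0.008, 0.957, -0.291], [-0.999, -0.004, -0.041]]
ft_force: [0.2, 1.1, -5.9]
grip_width: 0.594
```

```bash
python3 st.py P; python3 -c "
from h import *
im=manip.get_image('scene');cv2.imwrite('pics/s6.png',im)
cv2.imwrite('pics/s6c.png',cv2.resize(im[160:360,120:320],None,fx=3,fy=3))
"
```

```text
t 8.85 p [ 0.5348 -0.2085  0.1327] F [ 0.17  1.11 -5.87] w 0.594
[[-0.04   0.291  0.956]
 [ 0.008  0.957 -0.291]
 [-0.999 -0.004 -0.041]]
P tool shift y,z: [-0.0001 -0.006   0.0041]
```

View pics/s6c.png

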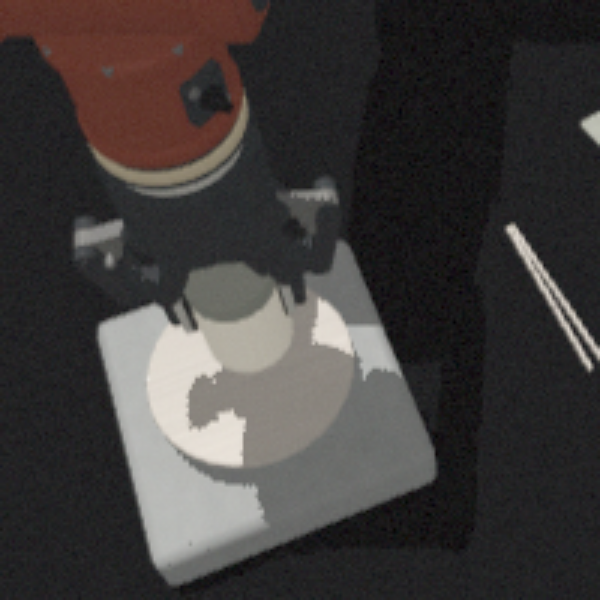

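C is held above the pan, near its centre. I'll lower it slowly.

Request:
move_arm --pt "255 0.008 -0.005 0.004 0" --pt "255 0.01 0 0 0" --pt "255 0.005 0 0 0" --pt "255 0.004 0 0 0" --pt "255 0.004 0 0 0"

```text
time_s: 9.32
ee_pos: [0.5362, -0.2115, 0.0989]
tool_rot: [[-0.04, 0.287, 0.957], [0.008, 0.958, -0.287], [-0.999, -0.003, -0.04]]
ft_force: [-0.0, -0.1, -2.7]
grip_width: 0.593
```

```bash
python3 st.py P
```

```text
t 9.3167 p [ 0.5362 -0.2115  0.0989] F [-0.03 -0.09 -2.67] w 0.593
[[-0.04   0.287  0.957]
 [ 0.008  0.958 -0.287]
 [-0.999 -0.003 -0.04 ]]
P tool shift y,z: [-0.0001 -0.0036  0.0019]
```

Request:
move_arm --pt "255 0.003 0 0 0" --pt "255 0.003 0 0 0" --pt "255 0.002 0 0 0" --pt "255 0 0 0 0"

```text
time_s: 9.65
ee_pos: [0.5363, -0.2116, 0.0912]
tool_rot: [[-0.039, 0.287, 0.957], [0.008, 0.958, -0.287], [-0.999, -0.004, -0.04]]
ft_force: [-1.4, 0.8, -1.6]
grip_width: 0.594
```

```bash
python3 st.py P
```

```text
t 9.65 p [ 0.5363 -0.2116  0.0912] F [-1.37  0.81 -1.61] w 0.594
[[-0.039  0.287  0.957]
 [ 0.008  0.958 -0.287]
 [-0.999 -0.004 -0.04 ]]
P tool shift y,z: [-0.0001 -0.0035  0.0018]
```

Request:
move_arm --pt "255 0.002 0 0 0" --pt "255 0.002 0 0 0" --pt "255 0 0 0 0"

```text
time_s: 9.9
ee_pos: [0.5363, -0.2116, 0.0887]
tool_rot: [[-0.039, 0.287, 0.957], [0.008, 0.958, -0.287], [-0.999, -0.004, -0.04]]
ft_force: [-1.0, 0.6, -0.3]
grip_width: 0.598
```

```bash
python3 st.py P
```

```text
t 9.9 p [ 0.5363 -0.2116  0.0887] F [-1.04  0.64 -0.29] w 0.598
[[-0.039  0.287  0.957]
 [ 0.008  0.958 -0.287]
 [-0.999 -0.004 -0.04 ]]
P tool shift y,z: [-0.0001 -0.0036  0.0018]
```

Request:
move_arm --pt "0 0 0 0 0" --pt "0 0 0 0 0" --pt "0 0 0 0 0" --pt "0 0 0 0 0" --pt "0 0 0 0 0" --pt "0 -0.01 0 0 0" --pt "0 -0.02 0 0 0" --pt "0 -0.035 0 0 0" --pt "0 -0.035 0 0 0" --pt "0 -0.03 0 0 0" --pt "0 -0.03 0 -0.02 0" --pt "0 0 0 -0.035 0" --pt "0 0 0 -0.035 0" --pt "0 0 0 -0.03 0" --pt "0 0 0 0 0" --pt "0 0 0 0 0"

```text
time_s: 11.23
ee_pos: [0.4283, -0.1793, 0.2724]
tool_rot: [[-0.021, 0.286, 0.958], [-0.002, 0.958, -0.287], [-1.0, -0.008, -0.019]]
ft_force: [0.8, -0.8, 0.2]
grip_width: 1.003
```

```bash
python3 st.py P; python3 -c "
from h import *
im=manip.get_image('scene');cv2.imwrite('pics/s7.png',im)
cv2.imwrite('pics/s7c.png',cv2.resize(im[180:360,130:290],None,fx=3,fy=3))
im=manip.get_image('top');cv2.imwrite('pics/t7.png',im)
"
```

```text
t 11.2333 p [ 0.4283 -0.1793  0.2724] F [ 0.77 -0.82  0.19] w 1.003
[[-0.021  0.286  0.958]
 [-0.002  0.958 -0.287]
 [-1.    -0.008 -0.019]]
P tool shift y,z: [-0.0022 -0.0035  0.1145]
```

View pics/s7.png

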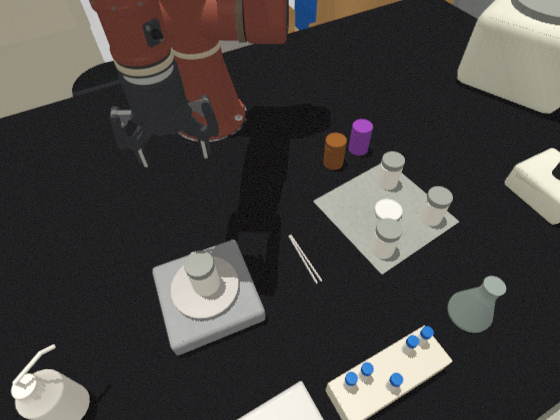

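View pics/s7c.png

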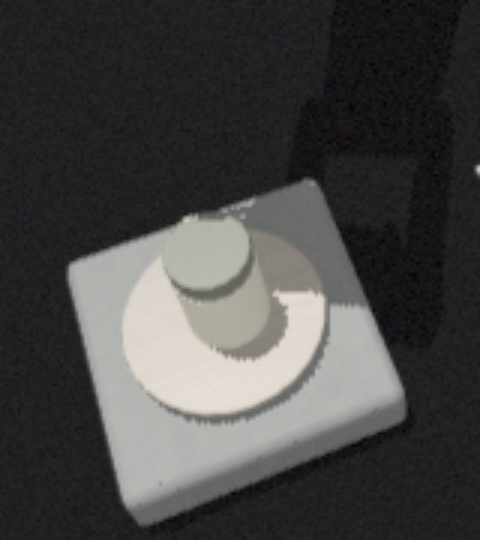

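View pics/t7.png

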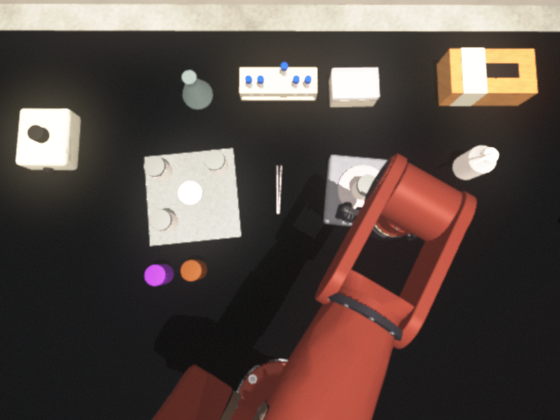

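```bash
python3 -c "
from h import *
print(ray('scene',(199.2,263.5),.139), ray('scene',(130+225/3,180+324/3),.06))
s=manip.read_state();print(s['time_s'],abs(s['qd']).max())
a=cv2.imread('pics/top0.png');b=cv2.imread('pics/t7.png')
d=cv2.absdiff(a,b).max(2)[145:250,140:245]>40
ys,xs=np.nonzero(d);print(d.sum(),xs.min()+140,xs.max()+140,ys.min()+145,ys.max()+145)
manip.sign_off()"
```

```text
[ 0.5377214  -0.20989508  0.139     ] [ 0.54389907 -0.21606641  0.06      ]
11.3333 2.136538331791099
50 212 225 202 223
the job is handed in; nothing more can be done
```

The heavy check weight is standing upright on the scale's pan, and the job is handed in at about 11.3 s of the 67 s allowed.

**Finding it:** I lifted two canisters. The first read about 1.7 N, so it was light, and I set it back down where it stood. The second read about 6 N, which fits the heavy canister. I lowered it onto the pan in small steps until the gripper carried almost none of its weight, then released it and moved the arm clear.

**Last checks:**
- **Heavy canister:** The scene picture puts its lid about 7 mm from the pan's centre, against the 45 mm allowed. It was lowered about 12 mm after reaching the pan's empty height, so the pan should have sunk well past 7.5 mm. I had no direct reading of the sinking.
- **Mat:** Comparing the first and last top pictures of the mat, only the heavy canister's empty spot changed by more than my threshold. The other three canisters and the dish look unmoved.
- **Camera disagreement:** The top and scene cameras differed by about 4 to 7 mm throughout. From above, the arm partly hid the canister on the pan, so its final position comes from the scene view alone.
- **Drift:** The arm tilted by up to about 2° while carrying. The canister looked upright after release, but I judged that by eye.

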